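# Try the key in the sticky ignition lock and hold it on START

## Robot

A 6-joint arm with a two-finger parallel gripper is mounted at the origin on the work surface. World frame = base frame: x ahead of the robot, y to its left, z up, the work surface at z = 0. Lengths are in m, angles in rad, forces in N, time in s.
With the tool pointing down it reaches from about 0.35 to 0.975 m from the base axis. Payload 4.9 kg.
Tool frame: the origin (TCP) lies on the mounting face of the last link; the fingertips stand 173 mm ahead of it and the grasp point (between the pads) lies 155 mm ahead of it; z points along the fingers, y is the direction in which the jaws open and shut (so a half turn about z gives the same grasp; the last joint's range is limited). The gripper opens to 85 mm and grips with 20 to 120 N. Pads are 22 mm wide; open, the fingers measure 114 mm over their backs; the gripper's body (76 mm by 85 mm) begins 54 mm behind the grasp point. The pads swing forward as they close: fully open they stand 13 mm farther back than shut.
Start: joints at [-1.306, 0.053, 1.613, -0, 1.476, -0.119], TCP at [0.234, -0.58, 0.405] pointing down, gripper open.
Joint ranges: [-3.01, 3.01], [-1.01, 2.22], [0.06, 2.58], [-1.02, 4.17], [0.09, 2.62], [-3.14, 3.14]. Speed limits (rad/s): [2.57, 2.57, 3.14, 3.14, 3.14, 3.14].

## Interface

Orientations are given as a unit quaternion [w, x, y, z].
In Python, from plant import manip gives the robot as it stands.
- The arm moves only by the tool play_rows, never from a script. Its argument "increments" is a list of rows, each an object with "offset": the shift along the tool's x, y, z in mm, a list of three; "twist": the turn about the tool's z in rad; "grip": the opening, from 0 (shut) to 1 (fully open). In form: [{"offset": [dx, dy, dz], "twist": twist, "grip": grip}, ...]. A call has 1 to 5 rows; each row is the pose to reach, as a shift and turn from the pose commanded when the call began, along the tool's axes at that moment; what a row does not reach only later rows make up. A row lasts 1/12 s, in which the tool goes at most 41.7 mm and 7.16 degrees, less where a joint would pass 70% of its speed; a pose out of reach is approached as far as the arm can. A call with a gripper value outside its range is refused whole. The fingers move at their own pace and stop on an object; the grip force is fixed at half the most. Time passes only in rows, so rows that repeat a pose let the fingers close. It gives the time, the measured TCP pose, the force and the opening at its end, in the units of the state.
- manip.state(): the state, without advancing time (a new reading comes with each control period).
- manip.grab_frame(name): name is "scene" or "side" or "wrist"; returns the picture (384x512x3 uint8, blue, green, red); there is no depth.
- manip.get_calibration(name): a dict with "fx", "fy", "cx", "cy" (pixels), "T" (4x4, takes a point from camera to world coordinates). Camera axes: x right, y down, z forward; pixel columns grow to the right and rows downward; lengths in m; the calibration is good to about 2 mm. A picture is of the moment at which its call begins: read the wrist's pose just before it. get_calibration takes no time and is no camera call; for the wrist camera it gives the pose at the moment of the call.
- manip.job_done(): hands the job in, once; it reports no verdict.
Trained networks look in the newest picture that a camera, given by its name, has taken for a name from the list of things; names that differ only in an ending like _2 or _b are one class to them, and where a whole thing is asked for, a point or a joint stands for the part that bears it (a point fixed in the world has none). Each returns a list of dicts, best first, with "p" (0 to 1); they miss things now and then, are a little off and sometimes report something else, mostly with a low value. They report only what shows in the picture. A call takes as long as a camera call. They do not tell look-alikes from the thing itself.
- manip.boxes_of(query, camera): "xyz" ([x, y, z] in m, in the coordinates of the camera as it stood for that picture, good to about 4 mm: the middle of the surface that is visible of it).
- manip.tip_of(query, camera): "xyz" ([x, y, z] in m, in the coordinates of the camera as it stood for that picture, good to about 4 mm: a listed point, or the origin of a listed thing).
The state is a dict: "time": time; "joint_pos": joint angles; "joint_vel": joint speeds; "joint_efforts": joint torques, N m; "tool_pos": TCP position; "tool_rot": TCP orientation; "contact_force": force on the tool from outside, world axes, zero at the start; "ft_torque": the same for the moment, N m; "gripper_width": opening from 0.0 (shut) to 1.0 (fully open).
Only numpy, scipy, OpenCV 4.12 (cv2) and the standard library are available. Lean on these libraries where they do the work, as an engineer would, in place of code of your own. Each camera call takes 0.05 s, during which the arm holds its last target. There are 200 camera calls.

## Task

Take the key with the rectangular head out of the slotted wooden block and push it fully home in the keyway of the ignition lock that is clamped upright in the bench vise; its wafers are sticky and catch the key on the way in, so work it past them without shoving the lock down through the vise's jaws. Then turn the key a quarter turn clockwise (seen from above) to its stop at START and finish while still gripping the key and holding it turned against the return spring. Leave the other keys and the tools where they are.

Things in the scene. Friction and masses are not known exactly. Their poses are not given: they have to be found in the camera images.
- key_head (a point): The key to use, at the centre of its head. It stands blade-down in any one of the wooden block's three slots, its shoulder on the block's top. Black plastic head, rectangular: 34 mm wide, 12 thick, 44 tall; this point is 22 mm above the shoulder. About 45 g. Own axes: x through the thickness of head and blade, y along their width, z up the key. It fits the lock either way round (half a turn about z).
- key_tip (a point): Tip of that key's steel blade, on the head's centre line 52 mm below the head's centre (30 mm below the shoulder). Blade 30 mm long, 10 wide, 3.6 thick, ending in a blunt tip that narrows over the last 2 mm to 3.6 wide and 1.4 thick.
- keyway (a point): Centre of the keyway's mouth in the flat round face (39 mm across with its bezel) of the ignition lock, which stands upright in the vise, face up, 140 mm above the worktop and 22 mm above the jaws. Slot 12 by 5.2 mm, wide along this frame's y, narrow along x, deeper than the blade; z points up out of the lock. The frame turns with the plug. Home: the key's shoulder lies on the face, blade 30 mm in.
- wafers (a point): Point 13 mm below the mouth, inside the keyway. Three sticky sliding wafers stand about 3 mm into the slot: 7 mm down from its +y end, 13 mm down from -y, 19 mm down from +y. Each slides at about 5 N and stays where pushed. Pushed straight the blunt tip may jam on one, even at 30 N; swaying the key 1 to 3 mm to and fro along the slot's width (play 1 mm each way) under a light push of 5 to 12 N works it past.
- plug (a joint): Turn of the lock's plug, rad: 0 at rest, growing clockwise from above, stop at 1.60 (START). It cannot turn until the key is within about 3 mm of home: over the last 6 mm the tip pushes a light spring pin (1 N) out of the way. A return spring (0.06 N m per rad) turns it back when let go. The blade has 0.16 rad of play in the slot, so the head must turn that much farther, and a little more for give in the grip.
- barrel (a joint): How far the lock has been pushed down through the vise's soft jaws, m: 0 at the start, at most 0.010. The jaws hold it against about 30 N; it does not come back up.
- key_block: Fixed wooden block, 62 by 200 by 42 mm, origin at the centre of its underside. Its three slots lie in a row along its y, 64 mm apart, the middle one at the centre; each holds a key, the key's width along y.
- vise: Fixed bench vise, origin on the worktop under the lock's axis; screw and handle to its -x, reaching 160 mm, body 105 mm to +x. Jaws 78 mm wide, their tops at 118 mm, the highest part of it.
- round_key_head (a point): Another key in the block, not to be used: round steel head 34 mm across and 10 mm thick; the point is the head's centre, 20 mm above the block's top.
- tbar_key_head (a point): A third key in the block, not to be used: cross-bar (T) head 40 mm long and 12 mm thick; the point is the bar's centre, 25 mm above the block's top.
- screwdriver_grip (a point): Screwdriver, 200 mm long, lying on the worktop; the point is on its handle. A bystander.
- wrench_grip (a point): Open-ended wrench, 170 mm long, lying flat on the worktop; the point is on its shank. A bystander.
- spray_can_mid (a point): Aerosol can of contact cleaner, 58 mm across and 165 mm tall, standing; the point is half-way up. A bystander.
- tape_roll: Roll of black tape, 92 mm across and 19 mm high, lying flat; origin at its underside. A bystander.
- socket: Chrome wrench socket, 32 mm across and 38 mm tall, standing; origin at its underside. A bystander.
- multimeter: Grey multimeter, 155 by 78 by 34 mm, lying on its back; origin at its underside. A bystander.
There are look-alikes about, which are no part of the job. What is shaped like the part that bears key_head but red is not meant.

How it is judged:
By the outcome, as a careful person would: the job done as asked, in the order asked, and still so for the second after the job is handed in, while the arm keeps its last pose, push and grip.
It also fails if it takes over 56 s, if anything falls off the work surface, if the arm or the gripper's body presses on something with over 40 N, if the wrist force passes 120 N, or if a joint passes its speed limit or range.

## Working session

There is one attempt and no reset: what is moved stays moved. The work goes in short steps, Python scripts to look and compute and a tool call to move; the robot and the scene stay as the last step left them, time stands still between calls to the robot, and variables do not carry over. Pictures are saved under pics/ and viewed, about 8 in all and at most 12, crops included, and the job is handed in when it is done.

Besides the shell and the picture viewer there is one more tool, called after "Call:" by a JSON object that holds its "name" and its "arguments". play_rows: Moves the arm, as the interface text tells. Its arguments: {"type":"object","properties":{"increments":{"type":"array"}},"required":["increments"]}

```bash
mkdir -p pics; ls
cat > h.py <<'E'
import numpy as np,cv2
from plant import manip
from scipy.spatial.transform import Rotation as R
def snap(c,f=None):
    T=np.array(manip.get_calibration(c)["T"]); im=manip.grab_frame(c)
    if f: cv2.imwrite("pics/"+f,im)
    return T,im
def find(q,c,T,fn="tip_of",n=3):
    out=[]
    for d in getattr(manip,fn)(q,c)[:n]:
        p=T[:3,:3]@np.array(d["xyz"])+T[:3,3]; out.append((round(d["p"],2),p.round(4).tolist()))
    return out
def rot(): 
    q=manip.state()["tool_rot"]; return R.from_quat([q[1],q[2],q[3],q[0]])
def totool(v): return rot().inv().apply(v)
E
python3 - <<'E'
from h import *
s=manip.state(); print(s)
ims=[]
for c in("scene","side"):
    T,im=snap(c,c+"1.png"); ims.append(im)
    print(c,T.round(3).tolist())
    for q in("key_head","key_tip","keyway","key_block","vise","round_key_head","tbar_key_head","spray_can_mid"): print(q,find(q,c,T))
cv2.imwrite("pics/both.png",cv2.resize(np.hstack(ims),(800,300)))
print(rot().as_matrix().round(3))
E
```

```text
pics
{'time': 0.0, 'joint_pos': array([-1.30597933e+00,  5.33626976e-02,  1.61429674e+00,  1.33666121e-05,
        1.47597908e+00, -1.19035578e-01]), 'joint_vel': array([-6.40562204e-05,  9.67226463e-04,  1.20192019e-03, -1.19251281e-03,
        1.28636880e-03,  4.33338040e-04]), 'joint_efforts': array([ 4.44638681e-05, -3.93686163e+01, -3.70170701e+01, -1.11427260e-04,
        7.18828829e-03, -6.10963525e-06]), 'tool_pos': array([ 0.23397061, -0.57926699,  0.40345739]), 'tool_rot': array([-1.02069753e-03,  9.81638226e-01,  1.90749437e-01, -6.78610622e-05]), 'contact_force': array([-0.21946967, -0.76144197, -0.09602997]), 'ft_torque': array([-0.00523818,  0.02274557,  0.02310779]), 'gripper_width': 0.9997040418292066}
scene [[0.48, 0.574, -0.663, 1.452], [0.877, -0.31, 0.367, -0.52], [0.005, -0.758, -0.652, 0.995], [0.0, 0.0, 0.0, 1.0]]
key_head [(0.6, [0.495, 0.005, 0.0061]), (0.58, [0.6004, -0.1233, 0.0047]), (0.46, [0.4909, -0.1018, 0.0621])]
key_tip [(0.72, [0.4472, -0.0069, 0.0076]), (0.71, [0.6136, -0.175, 0.0087]), (0.69, [0.4876, -0.1037, 0.0149])]
keyway [(0.58, [0.5774, 0.1
[... 313 characters left out ...]
7], [0.0, 0.0, 0.0, 1.0]]
key_head [(0.53, [0.486, -0.1053, 0.0634]), (0.5, [0.596, -0.1191, 0.0033]), (0.49, [0.4984, 0.0077, 0.0072])]
key_tip [(0.7, [0.4464, -0.0053, 0.0062]), (0.55, [0.4856, -0.1042, 0.0089]), (0.49, [0.6067, -0.1715, 0.005])]
keyway [(0.61, [0.579, 0.1588, 0.1417])]
key_block [(0.94, [0.4843, -0.1699, 0.0004]), (0.22, [0.5822, 0.1551, -0.0029])]
vise [(0.9, [0.5782, 0.1544, -0.0037])]
round_key_head [(0.47, [0.471, -0.2298, 0.0643])]
tbar_key_head [(0.74, [0.579, 0.1557, -0.0043]), (0.51, [0.4786, -0.1672, 0.0665])]
spray_can_mid [(0.7, [0.4418, -0.4395, 0.0782]), (0.54, [0.603, -0.4496, 0.0028])]
[[ 0.927  0.374 -0.   ]
 [ 0.374 -0.927 -0.   ]
 [-0.     0.    -1.   ]]
```

View pics/both.png

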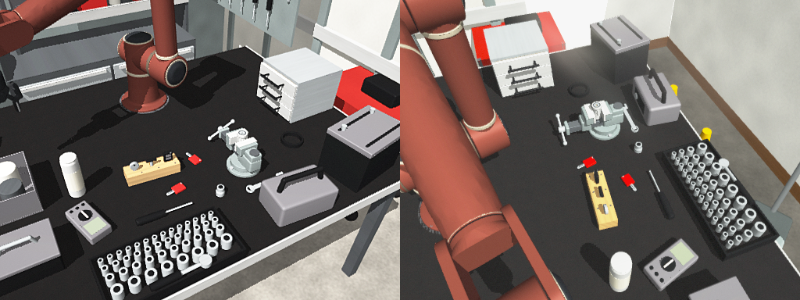

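The scene view shows the block with its keys (about 150,170 left half) and two red decoy keys lying beside it. The vise is at about (240,150). The usable key is in the end slot nearest the vise, at about (0.487, -0.104). I'm moving above it now.

Call:
{"name": "play_rows", "arguments": {"increments": [{"offset":[32,-26,0],"twist":0,"grip":1},{"offset":[64,-53,0],"twist":0,"grip":1},{"offset":[96,-79,0],"twist":0,"grip":1},{"offset":[128,-106,0],"twist":0,"grip":1},{"offset":[160,-132,0],"twist":0,"grip":1}]}}

```text
time: 1.32
tool_pos: [0.3333, -0.3955, 0.4048]
tool_rot: [0.0, 0.982, 0.19, 0.0]
contact_force: [1.5, -0.2, 0.1]
gripper_width: 1.003
```

Call:
{"name": "play_rows", "arguments": {"increments": [{"offset":[32,-26,0],"twist":0,"grip":1},{"offset":[64,-53,0],"twist":0,"grip":1},{"offset":[96,-79,0],"twist":0,"grip":1},{"offset":[128,-106,0],"twist":0,"grip":1},{"offset":[160,-132,0],"twist":0,"grip":1}]}}

```text
time: 1.73
tool_pos: [0.4323, -0.2129, 0.4051]
tool_rot: [0.0, 0.982, 0.191, 0.0]
contact_force: [1.2, -0.1, 0.4]
gripper_width: 0.998
```

Call:
{"name": "play_rows", "arguments": {"increments": [{"offset":[32,-26,0],"twist":-0.12,"grip":1},{"offset":[64,-53,0],"twist":-0.24,"grip":1},{"offset":[84,-69,0],"twist":-0.36,"grip":1},{"offset":[84,-69,0],"twist":-0.48,"grip":1},{"offset":[84,-69,0],"twist":-0.6,"grip":1}]}}

```text
time: 2.15
tool_pos: [0.4845, -0.1177, 0.4048]
tool_rot: [0.0, 0.879, 0.477, 0.0]
contact_force: [0.2, -0.6, 0.6]
gripper_width: 0.998
```

Call:
{"name": "play_rows", "arguments": {"increments": [{"offset":[0,0,0],"twist":-0.12,"grip":1},{"offset":[0,0,0],"twist":-0.24,"grip":1},{"offset":[0,0,0],"twist":-0.36,"grip":1},{"offset":[0,0,0],"twist":-0.48,"grip":1},{"offset":[0,0,0],"twist":-0.6,"grip":1}]}}

```text
time: 2.57
tool_pos: [0.4839, -0.1194, 0.4048]
tool_rot: [0.0, 0.7, 0.714, 0.0]
contact_force: [-1.1, -0.4, -0.2]
gripper_width: 0.995
```

Run:
```python
from h import *
s=manip.state(); print(s["time"],s["tool_pos"],s["joint_pos"]);print(rot().as_matrix().round(3))
T,im=snap("wrist","w1.png"); print(T.round(3).tolist())
for q in("key_head","key_block","round_key_head","tbar_key_head","keyway","vise"): print(q,find(q,"wrist",T))
```

```text
2.5667 [ 0.48392547 -0.11941988  0.40480641] [-3.91352923e-01 -2.57382045e-01  1.90037943e+00 -2.61234630e-05
  1.49838958e+00 -4.10350720e-01]
[[-0.019  1.     0.   ]
 [ 1.     0.019 -0.   ]
 [-0.     0.    -1.   ]]
[[1.0, 0.018, 0.005, 0.483], [0.019, -0.958, -0.285, -0.047], [0.0, 0.285, -0.959, 0.374], [0.0, 0.0, 0.0, 1.0]]
key_head [(0.79, [0.489, -0.1048, 0.0627]), (0.74, [0.4945, 0.0091, 0.0056]), (0.57, [0.5975, -0.1235, 0.0064])]
key_block [(0.92, [0.4834, -0.1683, 0.0007])]
round_key_head []
tbar_key_head [(0.65, [0.4853, -0.1676, 0.0665])]
keyway []
vise []
```

View pics/w1.png

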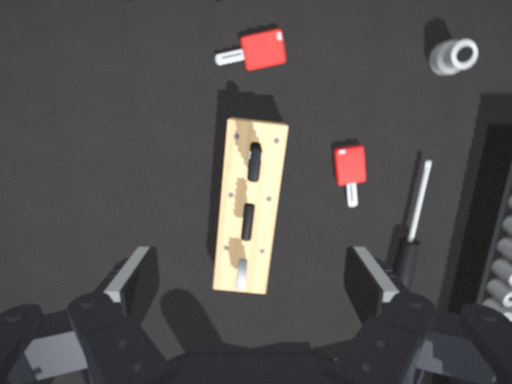

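The wrist view shows the block with three keys. The black rectangular key is at about (254,162), the T-bar at (247,222) and the round one at (242,272). Red decoys lie outside it.

Run:
```python
from h import *
K=manip.get_calibration("wrist");T=np.array(K["T"]);im=cv2.imread("pics/w1.png")
def bp(px,z):
    px=np.asarray(px,float).reshape(-1,2)
    d=np.c_[(px[:,0]-K["cx"])/K["fx"],(px[:,1]-K["cy"])/K["fy"],np.ones(len(px))]@T[:3,:3].T
    return (T[:3,3]+d*((z-T[2,3])/d[:,2])[:,None])[:,:2]
hsv=cv2.cvtColor(im,cv2.COLOR_BGR2HSV)
m=cv2.inRange(hsv,(12,60,90),(30,255,255))
c=max(cv2.findContours(m,0,2)[0],key=cv2.contourArea)
r=cv2.minAreaRect((bp(c,.042)*1000).astype(np.float32));print(r)
roi=np.zeros(m.shape,np.uint8);cv2.drawContours(roi,[cv2.convexHull(c)],-1,255,-1)
dk=cv2.inRange(hsv,(0,0,0),(179,255,70))&cv2.erode(roi,np.ones((7,7)))
for k in cv2.findContours(dk,0,2)[0]:
    if cv2.contourArea(k)>60:
        print(cv2.boundingRect(k),[ (cv2.minAreaRect((bp(k,z)*1000).astype(np.float32))) for z in(.064,.086)])
crop=cv2.resize(im[100:310,190:310],None,fx=2.8,fy=2.8,interpolation=cv2.INTER_CUBIC);cv2.imwrite("pics/crop.png",crop)
```

```text
((480.510009765625, -168.17340087890625), (204.8861083984375, 66.06729125976562), 84.56582641601562)
(249, 143, 11, 36) [((486.445556640625, -105.2618408203125), (35.80288314819336, 8.336583137512207), 84.61093139648438), ((486.22760009765625, -101.10737609863281), (33.26158142089844, 7.744816303253174), 84.61089324951172)]
```

View pics/crop.png

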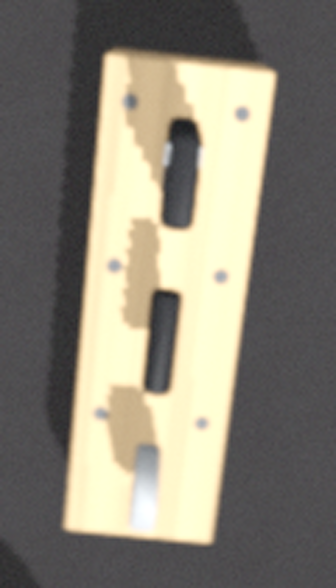

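Call:
{"name": "play_rows", "arguments": {"increments": [{"offset":[14.8,3.9,35],"twist":0.114,"grip":1},{"offset":[14.8,3.9,70],"twist":0.114,"grip":1},{"offset":[14.8,3.9,105],"twist":0.114,"grip":1},{"offset":[14.8,3.9,140],"twist":0.114,"grip":1},{"offset":[14.8,3.9,160],"twist":0.114,"grip":1}]}}

```text
time: 3.33
tool_pos: [0.4861, -0.1039, 0.2405]
tool_rot: [-0.002, 0.742, 0.67, -0.001]
contact_force: [-0.8, 0.2, -1.1]
gripper_width: 0.999
```

Call:
{"name": "play_rows", "arguments": {"increments": [{"offset":[0,0,11],"twist":0,"grip":1},{"offset":[0,0,22],"twist":0,"grip":1},{"offset":[0,0,22],"twist":0,"grip":0.6},{"offset":[0,0,22],"twist":0,"grip":0.4},{"offset":[0,0,22],"twist":0,"grip":0.4}]}}

```text
time: 3.75
tool_pos: [0.4886, -0.105, 0.2246]
tool_rot: [0.001, 0.742, 0.67, 0.001]
contact_force: [-0.5, -1.5, 0.7]
gripper_width: 0.606
```

Run:
```python
from h import *
s=manip.state(); print(s["time"],s["tool_pos"],s["joint_pos"],s["gripper_width"],s["contact_force"]);M=rot().as_matrix();print(M.round(3))
T,im=snap("wrist","w2.png")
T2,im2=snap("side"); cv2.imwrite("pics/w2s.png",np.hstack([im[60:384,60:452],cv2.resize(im2[190:310,190:350],(432,324))])[:, :800])
print(find("key_head","wrist",T),find("key_head","side",T2))
```

```text
3.75 [ 0.48855571 -0.10496252  0.22455628] [-3.60669085e-01 -6.11789572e-02  2.04594470e+00  2.21805792e-05
  1.15355961e+00 -2.59469073e-01] 0.6057681122177616 [-0.54353416 -1.45663182  0.72916105]
[[ 0.101  0.995  0.003]
 [ 0.995 -0.101 -0.001]
 [-0.001  0.003 -1.   ]]
[(0.78, [0.484, -0.1029, 0.0634]), (0.72, [0.4951, 0.0083, 0.0064]), (0.66, [0.6003, -0.1227, 0.0078])] [(0.49, [0.4874, -0.1088, 0.0617]), (0.45, [0.5986, -0.1167, 0.0071])]
```

View pics/w2s.png

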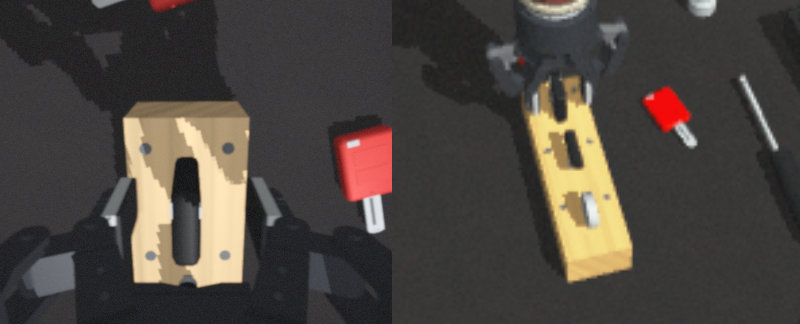

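Wrist crop: the key head, at about (186,215), is centred between the pads and the other keys are clear. I'm closing the gripper.

Call:
{"name": "play_rows", "arguments": {"increments": [{"offset":[0,0,0],"twist":0,"grip":0.2},{"offset":[0,0,0],"twist":0,"grip":0},{"offset":[0,0,0],"twist":0,"grip":0},{"offset":[0,0,0],"twist":0,"grip":0},{"offset":[0,0,0],"twist":0,"grip":0}]}}

```text
time: 4.37
tool_pos: [0.4878, -0.1047, 0.2233]
tool_rot: [0.0, 0.742, 0.671, -0.0]
contact_force: [-1.7, 0.9, 5.6]
gripper_width: 0.133
```

Call:
{"name": "play_rows", "arguments": {"increments": [{"offset":[0,0,0],"twist":0,"grip":0},{"offset":[0,0,0],"twist":0,"grip":0},{"offset":[0,0,0],"twist":0,"grip":0}]}}

```text
time: 4.62
tool_pos: [0.4878, -0.1047, 0.2233]
tool_rot: [0.0, 0.742, 0.671, -0.0]
contact_force: [-2.8, 1.0, 6.1]
gripper_width: 0.131
```

Call:
{"name": "play_rows", "arguments": {"increments": [{"offset":[0,0,-8],"twist":0,"grip":0},{"offset":[0,0,-28],"twist":0,"grip":0},{"offset":[0,0,-63],"twist":0,"grip":0},{"offset":[0,0,-100],"twist":0,"grip":0},{"offset":[0,0,-137],"twist":0,"grip":0}]}}

```text
time: 5.03
tool_pos: [0.4872, -0.1044, 0.3606]
tool_rot: [-0.001, 0.742, 0.671, -0.0]
contact_force: [0.4, 0.6, -1.0]
gripper_width: 0.132
```

Call:
{"name": "play_rows", "arguments": {"increments": [{"offset":[0,0,-35],"twist":0,"grip":0},{"offset":[30,9,-60],"twist":0,"grip":0},{"offset":[65,20,-60],"twist":0,"grip":0},{"offset":[102,32,-60],"twist":0,"grip":0},{"offset":[140,44,-60],"twist":0,"grip":0}]}}

```text
time: 5.45
tool_pos: [0.5459, 0.0315, 0.421]
tool_rot: [0.001, 0.742, 0.67, 0.001]
contact_force: [1.4, 0.2, -1.0]
gripper_width: 0.133
```

Call:
{"name": "play_rows", "arguments": {"increments": [{"offset":[36,11,0],"twist":0,"grip":0},{"offset":[66,21,0],"twist":0,"grip":0},{"offset":[78,25,0],"twist":0,"grip":0},{"offset":[78,25,0],"twist":0,"grip":0},{"offset":[78,25,0],"twist":0,"grip":0}]}}

```text
time: 5.87
tool_pos: [0.5782, 0.1054, 0.4194]
tool_rot: [-0.0, 0.742, 0.671, -0.001]
contact_force: [0.6, -0.3, -0.1]
gripper_width: 0.13
```

Run:
```python
from h import *
s=manip.state(); print(s["time"],s["tool_pos"],s["joint_pos"],s["gripper_width"],s["contact_force"])
T,im=snap("wrist","w3.png")
for q in("key_head","key_tip","keyway","wafers","vise"): print(q,find(q,"wrist",T))
for c in("scene","side"):
    T,i2=snap(c,c+"3.png")
    for q in("key_head","key_tip","keyway","vise"): print(c,q,find(q,c,T))
```

```text
5.8667 [0.57821108 0.10542429 0.41936468] [ 5.38948543e-02 -4.33368714e-02  1.68481676e+00 -7.20930402e-04
  1.50100440e+00  1.53909602e-01] 0.13008486645187475 [ 0.59593197 -0.30820881 -0.08418607]
key_head [(0.97, [0.5823, 0.1096, 0.2585]), (0.57, [0.4972, 0.008, 0.0038])]
key_tip [(0.7, [0.4431, -0.0051, 0.0061]), (0.7, [0.5776, 0.1542, 0.1433]), (0.63, [0.5783, 0.1546, -0.0005])]
keyway [(0.6, [0.576, 0.1576, 0.1402])]
wafers [(0.68, [0.5808, 0.1563, 0.1294])]
vise [(0.98, [0.5772, 0.1577, 0.0038]), (0.48, [0.7279, 0.1414, 0.0071])]
scene key_head [(0.65, [0.5823, 0.106, 0.2599]), (0.57, [0.6009, -0.123, 0.0063]), (0.46, [0.4963, 0.0062, 0.0066])]
scene key_tip [(0.78, [0.6119, -0.1736, 0.0071]), (0.5, [0.5809, 0.1043, 0.2093]), (0.47, [0.4474, -0.0086, 0.009])]
scene keyway [(0.41, [0.5746, 0.1566, 0.1449])]
scene vise [(0.67, [0.6057, -0.4467, -0.0016]), (0.31, [0.6808, -0.2543, 0.0111])]
side key_head [(0.71, [0.5969, -0.1186, 0.008]), (0.6, [0.4959, 0.0087, 0.0096]), (0.6, [0.5811, 0.1578, 0.1421])]
side key_tip [(0.74, [0.6093, -0.1726, 0.0046]), (0.63, [0.5743, 0.1033, 0.2042]), (0.56, [0.448, -0.0071, 0.0078])]
side keyway [(0.44, [0.5798, 0.1603, 0.1385]), (0.17, [0.5788, 0.413, -0.0032])]
side vise [(0.95, [0.5792, 0.154, -0.0034])]
```

View pics/w3.png

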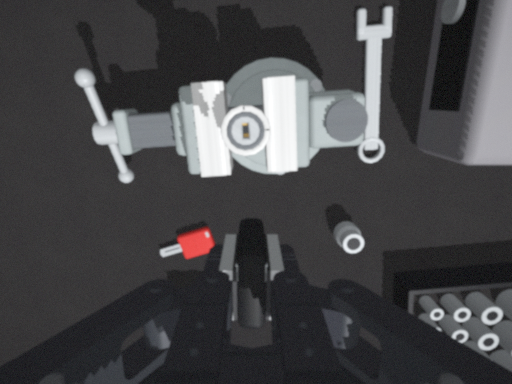

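The wrist view shows the lock face at about (246,130) with a small dark keyway running roughly along image vertical, the vise screw to the left, and the key held at (250,265).

Run:
```python
from h import *
K=manip.get_calibration("wrist");T=np.array(K["T"]);im=cv2.imread("pics/w3.png")
def bp(px,z):
    px=np.asarray(px,float).reshape(-1,2)
    d=np.c_[(px[:,0]-K["cx"])/K["fx"],(px[:,1]-K["cy"])/K["fy"],np.ones(len(px))]@T[:3,:3].T
    return (T[:3,3]+d*((z-T[2,3])/d[:,2])[:,None])[:,:2]
# rectified top view of plane z=.140, 0.1 mm/px, axes: col=world x, row=-world y
c0=np.array([.578,.157]);n=600;s=.0001
u,v=np.meshgrid((np.arange(n)-n/2)*s+c0[0],-(np.arange(n)-n/2)*s+c0[1])
P=np.stack([u,v,np.full_like(u,.140)],-1)
C=(P-T[:3,3])@T[:3,:3]
mx=(C[...,0]/C[...,2]*K["fx"]+K["cx"]).astype(np.float32);my=(C[...,1]/C[...,2]*K["fy"]+K["cy"]).astype(np.float32)
r=cv2.remap(im,mx,my,cv2.INTER_CUBIC);
g=cv2.cvtColor(r,cv2.COLOR_BGR2GRAY)
circ=cv2.HoughCircles(cv2.GaussianBlur(g,(0,0),5),cv2.HOUGH_GRADIENT,2,100,param1=60,param2=20,minRadius=170,maxRadius=215)
print(None if circ is None else circ[0][:4])
m=(g<90).astype(np.uint8); m[:180]=0;m[420:]=0;m[:,:180]=0;m[:,420:]=0
for k in cv2.findContours(m,0,2)[0]:
    if cv2.contourArea(k)>500:
        q=cv2.minAreaRect(k);print(q,(c0+np.array([q[0][0]-300,300-q[0][1]])*s).round(4))
cv2.imwrite("pics/rect.png",r)
```

```text
[[333.  351.  183.8]]
((310.0, 309.0), (44.0, 26.0), 90.0) [0.579  0.1561]
```

View pics/rect.png

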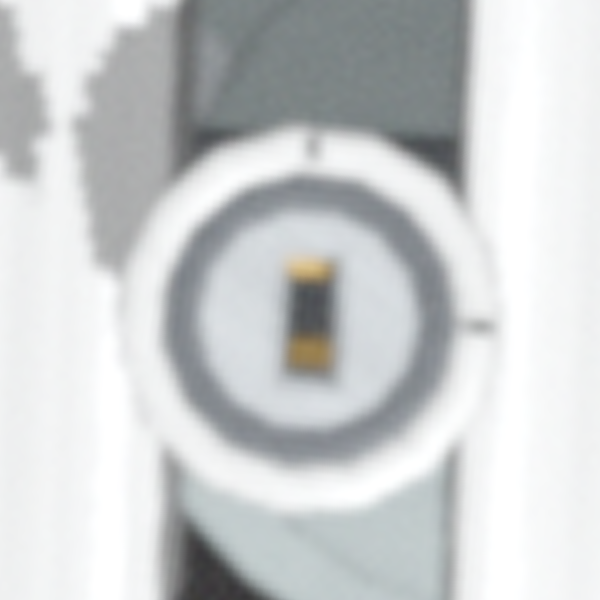

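Call:
{"name": "play_rows", "arguments": {"increments": [{"offset":[25,-2,0],"twist":-0.03,"grip":0},{"offset":[50,-3.9,0],"twist":-0.053,"grip":0},{"offset":[50,-3.9,30],"twist":-0.053,"grip":0},{"offset":[50,-3.9,55],"twist":-0.053,"grip":0},{"offset":[50,-3.9,61],"twist":-0.053,"grip":0}]}}

```text
time: 7.08
tool_pos: [0.5781, 0.1558, 0.3537]
tool_rot: [-0.002, 0.724, 0.69, -0.003]
contact_force: [-0.7, 0.2, -1.3]
gripper_width: 0.135
```

Call:
{"name": "play_rows", "arguments": {"increments": [{"offset":[0,0,0],"twist":0,"grip":0},{"offset":[0,0,0],"twist":0,"grip":0}]}}

```text
time: 7.25
tool_pos: [0.5796, 0.1554, 0.3592]
tool_rot: [0.0, 0.724, 0.69, 0.0]
contact_force: [-0.6, -0.3, -0.6]
gripper_width: 0.132
```

Run:
```python
from h import *
s=manip.state(); print(s["time"],s["tool_pos"],s["gripper_width"],s["contact_force"],s["ft_torque"]);print(rot().as_matrix().round(3).tolist())
ims=[]
p=np.array([.579,.1555,.15])
T,w=snap("wrist","w4.png")
for c in("side","scene"):
    T,i=snap(c,c+"4.png");K=manip.get_calibration(c)
    q=T[:3,:3].T@(p-T[:3,3]);u,v=int(q[0]/q[2]*K["fx"]+K["cx"]),int(q[1]/q[2]*K["fy"]+K["cy"]);print(c,u,v,K["fx"])
    ims.append(cv2.resize(i[max(v-40,0):v+40,u-40:u+40],(400,400),interpolation=cv2.INTER_CUBIC))
    for q in("key_head","key_tip","keyway"): print(q,find(q,c,T,n=2))
a=np.hstack(ims);b=np.zeros((200,800,3),np.uint8)
cv2.imwrite("pics/c4.png",a)
```

```text
7.25 [0.57959599 0.15535716 0.35919884] 0.13196635304185922 [-0.57765989 -0.2900286  -0.56057571] [-0.0309175  -0.0503246  -0.02728728]
[[0.048, 0.999, 0.0], [0.999, -0.048, -0.0], [0.0, 0.0, -1.0]]
side 251 130 410.97225774798227
key_head [(0.72, [0.6003, -0.1224, 0.0065]), (0.55, [0.4978, 0.0069, 0.0066])]
key_tip [(0.58, [0.5818, 0.1538, 0.1464]), (0.56, [0.4462, -0.008, 0.0028])]
keyway [(0.55, [0.5811, 0.1573, 0.139])]
scene 310 166 485.6435683901332
key_head [(0.65, [0.4949, 0.0026, 0.0046]), (0.63, [0.6013, -0.1196, 0.0083])]
key_tip [(0.63, [0.5806, 0.1569, 0.1507]), (0.6, [0.5736, 0.153, 0.1297])]
keyway [(0.37, [0.5783, 0.1587, 0.1447])]
```

View pics/c4.png

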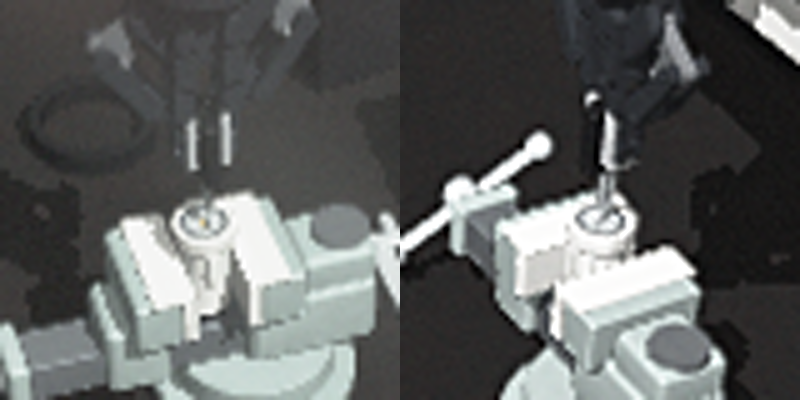

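Both crops show the tip right over the lock face: the side view at about (205,195) and the scene view at about (605,205). I'm descending slowly to feel for entry.

Call:
{"name": "play_rows", "arguments": {"increments": [{"offset":[1.5,-0.5,2],"twist":0,"grip":0},{"offset":[1.5,-0.5,4],"twist":0,"grip":0},{"offset":[1.5,-0.5,6],"twist":0,"grip":0},{"offset":[1.5,-0.5,8],"twist":0,"grip":0},{"offset":[1.5,-0.5,9],"twist":0,"grip":0}]}}

```text
time: 8.12
tool_pos: [0.5789, 0.157, 0.3491]
tool_rot: [-0.0, 0.724, 0.69, -0.0]
contact_force: [0.3, 1.1, 0.3]
gripper_width: 0.136
```

Call:
{"name": "play_rows", "arguments": {"increments": [{"offset":[0,0,1],"twist":0,"grip":0},{"offset":[0,0,2],"twist":0,"grip":0},{"offset":[0,0,2],"twist":0,"grip":0}]}}

```text
time: 8.37
tool_pos: [0.579, 0.1569, 0.3475]
tool_rot: [0.0, 0.724, 0.69, -0.0]
contact_force: [0.0, -0.3, -1.4]
gripper_width: 0.127
```

The tip is in about 4 mm with no force. Next I sway with slow descent.

Call:
{"name": "play_rows", "arguments": {"increments": [{"offset":[2,0,1],"twist":0,"grip":0},{"offset":[-2,0,2],"twist":0,"grip":0},{"offset":[2,0,3],"twist":0,"grip":0},{"offset":[-2,0,4],"twist":0,"grip":0},{"offset":[0,0,5],"twist":0,"grip":0}]}}

```text
time: 8.78
tool_pos: [0.5791, 0.1565, 0.3428]
tool_rot: [0.0, 0.724, 0.69, -0.0]
contact_force: [-0.2, -7.1, 4.3]
gripper_width: 0.132
```

Call:
{"name": "play_rows", "arguments": {"increments": [{"offset":[2,0,0],"twist":0,"grip":0},{"offset":[2,0,0],"twist":0,"grip":0},{"offset":[-2,0,0],"twist":0,"grip":0},{"offset":[-2,0,0],"twist":0,"grip":0}]}}

```text
time: 9.12
tool_pos: [0.5788, 0.155, 0.3424]
tool_rot: [-0.001, 0.724, 0.69, 0.0]
contact_force: [-0.0, -0.4, -0.4]
gripper_width: 0.127
```

Call:
{"name": "play_rows", "arguments": {"increments": [{"offset":[2,0,0],"twist":0,"grip":0},{"offset":[2,0,0],"twist":0,"grip":0}]}}

```text
time: 9.28
tool_pos: [0.5789, 0.157, 0.3423]
tool_rot: [0.0, 0.724, 0.69, -0.001]
contact_force: [-0.8, -3.8, -0.1]
gripper_width: 0.132
```

Call:
{"name": "play_rows", "arguments": {"increments": [{"offset":[-3.3,0,1],"twist":0,"grip":0},{"offset":[0.7,0,2],"twist":0,"grip":0},{"offset":[-3.3,0,3],"twist":0,"grip":0},{"offset":[0.7,0,4],"twist":0,"grip":0},{"offset":[-1.3,0,5],"twist":0,"grip":0}]}}

```text
time: 9.7
tool_pos: [0.579, 0.1561, 0.3379]
tool_rot: [0.0, 0.724, 0.69, 0.0]
contact_force: [0.2, -0.2, 0.1]
gripper_width: 0.132
```

Call:
{"name": "play_rows", "arguments": {"increments": [{"offset":[2,0,0],"twist":0,"grip":0},{"offset":[2,0,0],"twist":0,"grip":0},{"offset":[-2,0,0],"twist":0,"grip":0},{"offset":[-2,0,0],"twist":0,"grip":0}]}}

```text
time: 10.03
tool_pos: [0.5788, 0.1541, 0.338]
tool_rot: [-0.001, 0.724, 0.69, 0.001]
contact_force: [-0.7, 2.4, 1.1]
gripper_width: 0.136
```

Call:
{"name": "play_rows", "arguments": {"increments": [{"offset":[2,0,0],"twist":0,"grip":0},{"offset":[2,0,0],"twist":0,"grip":0}]}}

```text
time: 10.2
tool_pos: [0.5789, 0.156, 0.3376]
tool_rot: [-0.0, 0.724, 0.69, 0.0]
contact_force: [0.6, -0.1, -0.1]
gripper_width: 0.132
```

Call:
{"name": "play_rows", "arguments": {"increments": [{"offset":[-2.2,0,1],"twist":0,"grip":0},{"offset":[1.8,0,2],"twist":0,"grip":0},{"offset":[-2.2,0,3],"twist":0,"grip":0},{"offset":[1.8,0,4],"twist":0,"grip":0},{"offset":[0,0,4],"twist":0,"grip":0}]}}

```text
time: 10.62
tool_pos: [0.5788, 0.1557, 0.333]
tool_rot: [0.0, 0.724, 0.69, -0.001]
contact_force: [0.0, 0.2, -0.0]
gripper_width: 0.133
```

Call:
{"name": "play_rows", "arguments": {"increments": [{"offset":[2,0,0],"twist":0,"grip":0},{"offset":[2,0,0],"twist":0,"grip":0},{"offset":[-2,0,0],"twist":0,"grip":0},{"offset":[-2,0,0],"twist":0,"grip":0},{"offset":[0,0,0],"twist":0,"grip":0}]}}

```text
time: 11.03
tool_pos: [0.5788, 0.1555, 0.3334]
tool_rot: [-0.0, 0.724, 0.69, -0.0]
contact_force: [0.1, -0.1, -1.1]
gripper_width: 0.132
```

Call:
{"name": "play_rows", "arguments": {"increments": [{"offset":[-2.2,0,1],"twist":0,"grip":0},{"offset":[1.8,0,2],"twist":0,"grip":0},{"offset":[-2.2,0,3],"twist":0,"grip":0},{"offset":[1.8,0,4],"twist":0,"grip":0},{"offset":[0,0,4],"twist":0,"grip":0}]}}

```text
time: 11.45
tool_pos: [0.579, 0.1556, 0.3297]
tool_rot: [0.001, 0.724, 0.69, -0.0]
contact_force: [-0.9, 0.2, -1.6]
gripper_width: 0.132
```

Call:
{"name": "play_rows", "arguments": {"increments": [{"offset":[2,0,1],"twist":0,"grip":0},{"offset":[-2,0,2],"twist":0,"grip":0},{"offset":[2,0,3],"twist":0,"grip":0},{"offset":[-2,0,4],"twist":0,"grip":0},{"offset":[0,0,5],"twist":0,"grip":0}]}}

```text
time: 11.87
tool_pos: [0.579, 0.1556, 0.3246]
tool_rot: [-0.0, 0.724, 0.69, 0.0]
contact_force: [-0.3, 0.9, -0.8]
gripper_width: 0.129
```

Call:
{"name": "play_rows", "arguments": {"increments": [{"offset":[0,0,1],"twist":0,"grip":0},{"offset":[0,0,2],"twist":0,"grip":0},{"offset":[0,0,2.5],"twist":0,"grip":0},{"offset":[0,0,2.5],"twist":0,"grip":0}]}}

```text
time: 12.2
tool_pos: [0.5789, 0.1557, 0.3219]
tool_rot: [-0.0, 0.724, 0.69, -0.0]
contact_force: [0.1, 0.7, -0.2]
gripper_width: 0.132
```

Call:
{"name": "play_rows", "arguments": {"increments": [{"offset":[0,0,0.5],"twist":0,"grip":0},{"offset":[0,0,1],"twist":0,"grip":0},{"offset":[0,0,1],"twist":0,"grip":0}]}}

```text
time: 12.45
tool_pos: [0.5789, 0.1557, 0.3214]
tool_rot: [-0.0, 0.724, 0.69, 0.0]
contact_force: [-0.9, 1.1, 1.6]
gripper_width: 0.129
```

Call:
{"name": "play_rows", "arguments": {"increments": [{"offset":[0,0,0.4],"twist":0,"grip":0},{"offset":[0,0,0.4],"twist":0,"grip":0},{"offset":[0,0,0.4],"twist":0,"grip":0}]}}

```text
time: 12.7
tool_pos: [0.579, 0.1557, 0.3213]
tool_rot: [-0.0, 0.724, 0.69, 0.0]
contact_force: [-2.6, 0.7, 4.2]
gripper_width: 0.129
```

Call:
{"name": "play_rows", "arguments": {"increments": [{"offset":[0,0,0.4],"twist":0,"grip":0},{"offset":[0,0,0.4],"twist":0,"grip":0},{"offset":[0,0,0.4],"twist":0,"grip":0}]}}

```text
time: 12.95
tool_pos: [0.579, 0.1557, 0.3213]
tool_rot: [-0.0, 0.724, 0.69, 0.0]
contact_force: [-2.2, 0.4, 6.6]
gripper_width: 0.133
```

The key is home: TCP z stays at 0.3213, as predicted for the shoulder on the face, with about 6 N of push. Now I turn it clockwise.

Call:
{"name": "play_rows", "arguments": {"increments": [{"offset":[0,0,0],"twist":0.08,"grip":0},{"offset":[0,0,0],"twist":0.16,"grip":0},{"offset":[0,0,0],"twist":0.26,"grip":0},{"offset":[0,0,0],"twist":0.36,"grip":0},{"offset":[0,0,0],"twist":0.4,"grip":0}]}}

```text
time: 13.37
tool_pos: [0.5792, 0.1556, 0.3213]
tool_rot: [0.0, 0.848, 0.531, 0.0]
contact_force: [-2.8, -0.0, 5.2]
gripper_width: 0.13
```

```bash
cat > st.py <<'E'
from h import *
s=manip.state(); M=rot().as_matrix()
print(s["time"],s["tool_pos"].round(4),s["contact_force"].round(2),"T",s["ft_torque"].round(3),"psi",np.arctan2(M[1,0],M[0,0]).round(4),"q6",s["joint_pos"][5],s["joint_efforts"][5].round(3),s["gripper_width"])
E
python3 st.py
```

```text
13.3667 [0.5792 0.1556 0.3213] [-2.76 -0.02  5.18] T [0.016 0.373 0.068] psi 1.1189 q6 0.5904818094135157 0.015 0.12997754291611902
```

Call:
{"name": "play_rows", "arguments": {"increments": [{"offset":[0,0,0],"twist":0.1,"grip":0},{"offset":[0,0,0],"twist":0.2,"grip":0},{"offset":[0,0,0],"twist":0.3,"grip":0},{"offset":[0,0,0],"twist":0.4,"grip":0},{"offset":[0,0,0],"twist":0.5,"grip":0}]}}

```text
time: 13.78
tool_pos: [0.5792, 0.1556, 0.3213]
tool_rot: [0.0, 0.953, 0.304, 0.001]
contact_force: [-1.2, 0.1, 5.4]
gripper_width: 0.133
```

Call:
{"name": "play_rows", "arguments": {"increments": [{"offset":[0,0,0],"twist":0.1,"grip":0},{"offset":[0,0,0],"twist":0.2,"grip":0},{"offset":[0,0,0],"twist":0.3,"grip":0},{"offset":[0,0,0],"twist":0.4,"grip":0},{"offset":[0,0,0],"twist":0.5,"grip":0}]}}

```text
time: 14.2
tool_pos: [0.5793, 0.1553, 0.3213]
tool_rot: [0.001, 0.998, 0.059, 0.001]
contact_force: [-1.1, -2.7, 5.1]
gripper_width: 0.132
```

```bash
python3 st.py
```

```text
14.2 [0.5793 0.1553 0.3213] [-1.14 -2.7   5.07] T [-0.36   0.231  0.09 ] psi 0.1181 q6 1.5912905460458964 -0.892 0.13157448284712356
```

Call:
{"name": "play_rows", "arguments": {"increments": [{"offset":[0,0,0],"twist":0.08,"grip":0},{"offset":[0,0,0],"twist":0.16,"grip":0},{"offset":[0,0,0],"twist":0.24,"grip":0},{"offset":[0,0,0],"twist":0.3,"grip":0},{"offset":[0,0,0],"twist":0.3,"grip":0}]}}

```text
time: 14.62
tool_pos: [0.5793, 0.1551, 0.3213]
tool_rot: [0.001, 0.996, -0.089, 0.001]
contact_force: [-1.9, -2.8, 4.7]
gripper_width: 0.132
```

```bash
python3 st.py
```

```text
14.6167 [0.5793 0.1551 0.3213] [-1.9  -2.77  4.75] T [-0.459  0.194  0.064] psi -0.1791 q6 1.8884053955808837 0.469 0.13193787054039324
```

Call:
{"name": "play_rows", "arguments": {"increments": [{"offset":[0,0,0],"twist":0.05,"grip":0},{"offset":[0,0,0],"twist":0.08,"grip":0},{"offset":[0,0,0],"twist":0.08,"grip":0}]}}

```text
time: 14.87
tool_pos: [0.5794, 0.155, 0.3213]
tool_rot: [0.001, 0.992, -0.129, 0.001]
contact_force: [-1.4, -3.6, 5.0]
gripper_width: 0.13
```

```bash
python3 st.py
```

```text
14.8667 [0.5794 0.155  0.3213] [-1.37 -3.61  4.97] T [-0.551  0.269  0.078] psi -0.2581 q6 1.9673659451261336 0.284 0.13014781866207525
```

Call:
{"name": "play_rows", "arguments": {"increments": [{"offset":[0,0,0],"twist":0.04,"grip":0},{"offset":[0,0,0],"twist":0.06,"grip":0},{"offset":[0,0,0],"twist":0.06,"grip":0}]}}

```text
time: 15.12
tool_pos: [0.5793, 0.155, 0.3213]
tool_rot: [0.001, 0.987, -0.158, 0.001]
contact_force: [-1.5, -2.2, 4.8]
gripper_width: 0.129
```

```bash
python3 st.py
```

```text
15.1167 [0.5793 0.155  0.3213] [-1.49 -2.18  4.81] T [-0.555  0.294  0.092] psi -0.3176 q6 2.0268569441699467 0.282 0.1290207511454471
```

Call:
{"name": "play_rows", "arguments": {"increments": [{"offset":[0,0,0],"twist":0.04,"grip":0},{"offset":[0,0,0],"twist":0.06,"grip":0},{"offset":[0,0,0],"twist":0.06,"grip":0}]}}

```text
time: 15.37
tool_pos: [0.5792, 0.155, 0.3213]
tool_rot: [0.001, 0.982, -0.187, 0.001]
contact_force: [-2.2, -3.5, 6.0]
gripper_width: 0.126
```

```bash
python3 st.py
```

```text
15.3667 [0.5792 0.155  0.3213] [-2.17 -3.47  6.05] T [-0.566  0.394  0.319] psi -0.3771 q6 2.0864801599277243 0.413 0.12606862719060782
```

Call:
{"name": "play_rows", "arguments": {"increments": [{"offset":[0,0,0],"twist":0.04,"grip":0},{"offset":[0,0,0],"twist":0.06,"grip":0},{"offset":[0,0,0],"twist":0.06,"grip":0}]}}

```text
time: 15.62
tool_pos: [0.5792, 0.155, 0.3213]
tool_rot: [0.001, 0.976, -0.217, 0.001]
contact_force: [-1.7, -3.2, 5.0]
gripper_width: 0.131
```

Run:
```python
exec(open("st.py").read())
ims=[]
for c,u,v in(("side",251,130),("scene",310,166)):
    T,i=snap(c);ims.append(cv2.resize(i[v-40:v+40,u-40:u+40],(400,400),interpolation=cv2.INTER_CUBIC))
T,w=snap("wrist","w9.png")
cv2.imwrite("pics/c9.png",np.vstack([np.hstack(ims)[:,:,:],np.hstack([np.zeros((200,200,3),np.uint8),cv2.resize(w[150:300,106:406],(400,200)),np.zeros((200,200,3),np.uint8)])]))
```

```text
15.6167 [0.5792 0.155  0.3213] [-1.66 -3.21  5.03] T [-0.597  0.397  0.485] psi -0.4365 q6 2.1459834684446784 0.608 0.13146358712195075
```

View pics/c9.png

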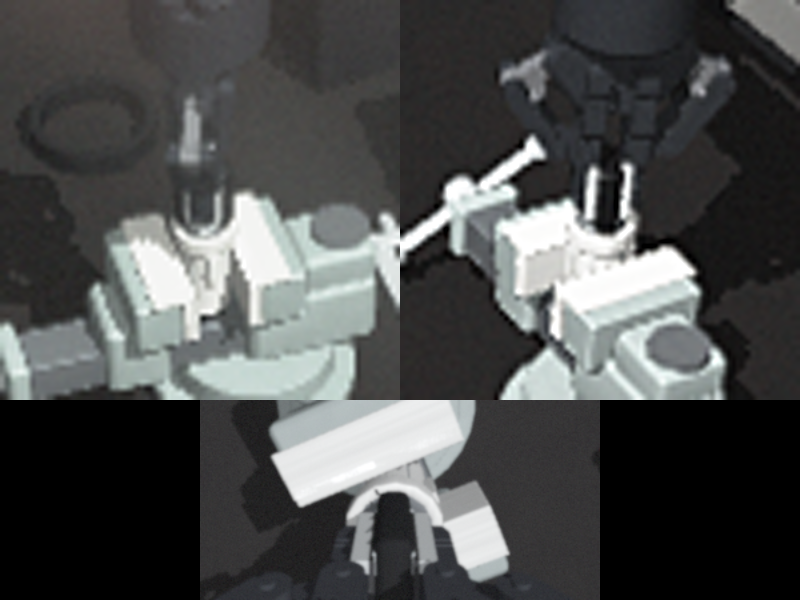

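The crops show the key shoulder flush on the lock face and the head turned. Torque rose from 0.09 to 0.32 to 0.49 N m, which means the stop is reached. A short hold to confirm it's steady.

Call:
{"name": "play_rows", "arguments": {"increments": [{"offset":[0,0,0],"twist":0,"grip":0},{"offset":[0,0,0],"twist":0,"grip":0},{"offset":[0,0,0],"twist":0,"grip":0},{"offset":[0,0,0],"twist":0,"grip":0},{"offset":[0,0,0],"twist":0,"grip":0}]}}

```text
time: 16.18
tool_pos: [0.5792, 0.155, 0.3213]
tool_rot: [0.001, 0.976, -0.216, 0.001]
contact_force: [-2.2, -3.2, 5.3]
gripper_width: 0.135
```

Run:
```python
exec(open("st.py").read())
if s["ft_torque"][2]>.25: manip.job_done(); print("done")
```

```text
16.1833 [0.5792 0.155  0.3213] [-2.19 -3.18  5.28] T [-0.598  0.454  0.466] psi -0.4359 q6 2.145328847918083 0.467 0.1349943378657788
the job is handed in; nothing more can be done
done
```

I took the black rectangular-head key from the block and swayed it past the wafers; the z-force readings between steps stayed under about 5 N. It was pushed home, turned clockwise to the START stop, and the job was handed in at 16.2 s with the key still gripped and held turned.

- **Seating:** the tool height stayed at 0.3213 m, which is where the shoulder should meet the lock face. The push was about 5–6 N and the height did not drop, so I saw no sign of the lock slipping in the vise. The 30 N limit was never near in any reading.
- **Turn:** the gripper turned about 1.96 rad in total. The torque rose sharply after about 1.84 rad, from 0.09 to 0.49 N m, and was still 0.47 N m after a further hold of about 0.4 s.
- **Not measured:** the plug's angle and the lock's position in the jaws were inferred from torque and height, not read directly.
- **Disagreement in the measurements:** the camera estimates of the lock's position differed by 2–3 mm in y (sideways). I settled this by feel during insertion, and no other check failed.
- **Other objects:** I did not knowingly touch the other keys or the tools, though I took no final picture of the whole bench.

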